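# Shift a tiller's gear selector into reverse and lock it

### The arm

A 6-joint arm with a two-finger parallel gripper is mounted at the origin on a cart in front of the work surface, level with it; the furniture and walls round the work are solid. World frame = base frame: x ahead of the robot, y to its left, z up, the work surface at z = 0. Lengths are in mm, angles in rad, forces in N, time in s.
With the tool pointing down it reaches from about 275 to 775 mm from the base axis. Payload 14.6 kg.
Tool frame: the origin (TCP) lies on the front face of the gripper's body, between the roots of the fingers; the fingertips stand 73 mm ahead of it and the grasp point (between the pads) lies 54 mm ahead of it (ctrl.pinch_z is the distance from the TCP to the grasp point, in mm); z points along the fingers, y is the line along which they close (so a half turn about z gives the same grasp; the last joint's range is limited). The gripper opens to 85 mm and grips with 20 to 120 N. Pads are 22 mm wide; open, the fingers measure 114 mm over their backs; the gripper's body (76 mm by 85 mm) begins 54 mm behind the grasp point. The pads swing forward as they close: fully open they stand 13 mm farther back than shut.
Start: joints at [1.169, 0.263, -0.048, 1.259, 0, 1.415], TCP at [128.263, 509.094, 303.878] pointing down, gripper open.
Joint ranges: [-2.65, 2.65], [-0.89, 1.7], [-1.18, 1.37], [-2.13, 2.11], [-1.35, 1.29], [-3.14, 3.14]. Speed limits (rad/s): [1.89, 1.89, 2.57, 2.79, 3.14, 3.14].

### API

Orientations are given as a rotation vector (axis times angle).
In Python, from plant import ctrl, camera, camera_info, spotter gives the robot as it stands.
- The arm moves only by the shell command python3 -m creep 'ROWS' [FORCE]. ROWS is a JSON object of lists of equal length, an entry for each row: "hand": the gripper's target within -1 to 1 (fully open at 1, half-way at 0, shut at -1); "delta_pos": the shift along the tool's x, y, z in units of 0.025 m (1.0 is 0.025 m), a list of three; "yaw": the turn about the tool's z in units of 0.1 rad (1.0 is 0.1 rad). In form: {"hand": [hand, ...], "delta_pos": [[dx, dy, dz], ...], "yaw": [yaw, ...]}. A call has exactly 5 rows; each row shifts and turns the commanded pose from where the row before left it, along the tool's axes as they then stand; what a row does not reach is not made up. A row lasts 1/10 s, in which the tool goes at most 50 mm and 8.59 degrees, less where a joint would pass 70% of its speed; a pose out of reach is approached as far as the arm can. A call with a number of a shift or a turn outside -1 to 1 is refused whole. A call with a gripper value outside its range is refused whole. The fingers move at their own pace and stop on an object; FORCE is the grip in N (left out, the last holds). Time passes only in rows, so rows that do not move let the fingers close, or fill a call up. It gives the time, the measured TCP pose, the force, the opening and the grip force at its end, in the units of the state.
- ctrl.observe(): the state, without advancing time (a new reading comes with each control period).
- camera(name): name is "scene" or "side" or "wrist"; returns the picture (420x560x3 uint8, red, green, blue); there is no depth.
- camera_info(name): a dict with "intrinsics" (3x3 intrinsics, pixels), "extrinsics" (4x4, takes a point from camera to world coordinates). Camera axes: x right, y down, z forward; pixel columns grow to the right and rows downward; lengths in mm; the calibration is good to about 2 mm. The wrist camera is an equidistant fisheye: a pixel r from the principal point sees the ray r / f radians off the axis. A picture is of the moment at which its call begins: read the wrist's pose just before it. camera_info takes no time and is no camera call; for the wrist camera it gives the pose at the moment of the call.
- ctrl.hand_in(): hands the job in; it is judged then, once.
Trained networks look in the newest picture that a camera, given by its name, has taken for a name from the list of things; names that differ only in an ending like _2 or _b are one class to them, and where a whole thing is asked for, a point or a joint stands for the part that bears it (a point fixed in the world has none). Each returns a list of dicts, best first, with "conf" (0 to 1); they miss things now and then, are a little off and sometimes report something else, mostly with a low value. They report only what shows in the picture. A call takes as long as a camera call.
- spotter.regions_of(camera, target): "pixels" (420x560 bool, what is visible of it) and "extent" ([centre column, centre row, width, height] in pixels, round what is visible of it).
The state is a dict: "time": time; "qpos": joint angles; "dq": joint speeds; "joint_efforts": joint torques, N m; "tool_pos": TCP position; "tool_rot": TCP orientation; "wrist_force": force on the tool from outside, world axes, zero at the start; "torque": the same for the moment, N m; "opening": opening from 0.0 (shut) to 1.0 (fully open); "gripper_force": force on a finger pad.
Only numpy, scipy, OpenCV 4.12 (cv2) and the standard library are available. Lean on these libraries where they do the work, as an engineer would, in place of code of your own. Each camera call takes 0.05 s, during which the arm holds its last target. There are 200 camera calls.

### The job

The gear selector of a garden tiller is bolted to a board on the worktop and must be locked in reverse before its linkage is set. Using fingertips only to push, never gripping anything and with no hard shove, move the black-knobbed lever out of the left-hand side of the H-shaped gate, across the middle and fully home into the reverse slot, the far right one with the red dot; only then push the yellow lock slide by its tab all the way in behind the lever. Leave the hex key, torch, battery and tape measure where they are.

Things in the scene. Friction and masses are not known exactly. Their poses are not given: they have to be found in the camera images.
- selector: Gear selector, fixed: green cast housing with an steel gate plate on a plywood board. Origin on the worktop straight under the middle of the H; x points to its far side, y left, z up. In this frame, mm: board x -125..95, y -118..88, top z 12; gate plate x -53..53, y -77..47, top z 80; a steel crank on its front, up to x -81, z 78, swings with the lever.
- gate (a point): Middle of the H, on top of the gate plate. Selector frame, mm: two slots along x, 15 wide, centred at y +15 (left) and -15 (right), joined at x = 0 by a cross-gate 17 wide with rounded corners. Far left slot one dot, near left two dots, near right three dots, far right a red dot = reverse. The lever's 10 mm shaft cannot pass the walls between the slots.
- knob (a point): Centre of the lever's black knob (round, 35 mm across, 40 tall). The lever tilts about the point 0, 0, 32 mm of the selector's frame; the knob's centre stays 91.5 mm from it. Knob in that frame, mm: fully in a slot x +-40, y +-26, z 110; in the cross-gate at a column x 0, y +-29, z 119.
- lever_fore (a joint): Fore-and-aft tilt of the lever, rad: 0 = in the cross-gate, +0.45 = far end of a slot (selector's +x), -0.45 = near end. Knob x in the selector's frame = 91.5 mm x sin(lever_fore). It can go sideways only within about 0.07 of 0. Starts anywhere along the left column; stays where left; about 3 N at the knob moves it.
- lever_side (a joint): Sideways tilt of the lever, rad: -0.32 = left column (selector's +y), +0.32 = right column, both the ends of its travel. Knob y in the selector's frame = -91.5 mm x sin(lever_side) x cos(lever_fore). Stays where left; about 3 N at the knob moves it.
- lock (a joint): Yellow lock slide on the gate plate, m: 0 = open (out to the right), 0.020 = fully in, moving along the selector's +y; its 10 mm wide tongue then lies across the right column at x = 6 to 16 mm, in front of the lever's shaft, and keeps it in reverse. A lever not fully home blocks it. Starts within 4 mm of open, stays where left, takes about 2 N.
- tab (a point): Middle of the outer face of the lock slide's upright yellow thumb tab (22 mm along x, 6 mm thick, standing 26 mm above the gate plate). This point is 17 mm above the plate, at x = 11, y = -74 mm of the selector's frame when open, y = -54 when fully in. Push it towards the selector's +y.
- hex_key_mid (a point): Middle of a loose steel hex key (30x82x6 mm) lying on the front of the board. Bystander: not to be disturbed.
- torch_mid (a point): Middle of a loose black torch (37x122x33 mm) lying on the worktop. Bystander: not to be disturbed.
- battery_mid (a point): Middle of a loose AA battery (14 mm across, 50 mm tall) standing on end. Bystander: not to be disturbed.
- tape_measure_mid (a point): Middle of a loose yellow tape measure (33x71x62 mm) standing on the worktop. Bystander: not to be disturbed.

How it is judged (in metres and radians):
On the way:
1. The lever is fully home in the reverse slot while the lock slide is still open (value of joint lever_fore above 0.38 rad and value of joint lever_side above 0.24 rad and value of joint lever_fore above 0.4 rad and value of joint lock below 0.008 m), for 0.2 s.
At the end, for the whole second after the job is handed in: The lever stands in the reverse slot (lever_fore over 0.38 of 0.45 rad, lever_side over 0.24 of 0.32 rad), the lock slide is in (over 17 of 20 mm), and both are at rest (value of joint lever_fore above 0.38 rad and value of joint lever_side above 0.24 rad and value of joint lock above 0.017 m and velocity of joint lever_fore between -0.05 and 0.05 rad/s and velocity of joint lever_side between -0.05 and 0.05 rad/s and velocity of joint lock between -0.05 and 0.05 m/s); the robot touches nothing.
It fails at once if A bystander (hex key, torch, battery or tape measure) is moved by more than 15 mm or lifted (distance of any of hex_key_mid, torch_mid, battery_mid, tape_measure_mid from where it was at the start of the episode above 0.015 m).
It fails at once if The selector, its lever or its lock is shoved or gripped with more than 38 N (contact force between the fingers and selector above 38 N).
It fails at once if The selector, its lever or its lock is pushed with some part of the arm other than the fingers (contact force between the arm and selector above 3 N).
It also fails if it takes over 54 s, if anything falls off the work surface, if the arm or the gripper's body presses on something with over 40 N, if the wrist force passes 120 N, or if a joint passes its speed limit or range.

## Working session

There is one attempt and no reset: what is moved stays moved. The work goes in short steps, Python scripts to look and compute and a shell command to move; the robot and the scene stay as the last step left them, time stands still between calls to the robot, and variables do not carry over. Pictures are saved under pics/ and viewed, at most 10 in all, crops included, and the job is handed in when it is done.

```bash
mkdir -p pics; ls; cat > look.py <<'E'
from plant import ctrl,camera,camera_info,spotter
import numpy as np,cv2
def snap(n,f):
    im=camera(n); cv2.imwrite(f'pics/{f}.png',im[:,:,::-1]); return im
E
python3 - <<'E'
from look import *
o=ctrl.observe();print(o['time'],o['tool_pos'],o['tool_rot'],o['opening'])
a=snap('scene','a');b=snap('side','b')
cv2.imwrite('pics/ab.png',cv2.resize(np.vstack([a,b])[:,:,::-1],(400,600)))
for n in('scene','side'):
    i=camera_info(n);print(i['intrinsics'],np.round(i['extrinsics'],3))
    for t in('selector','knob','tab'):
        for d in spotter.regions_of(n,t)[:1]:print(n,t,d['conf'],d['extent'])
E
```

```text
pics
0.0 [128.17894887 508.90577575 303.43615133] [-3.86647715e-01 -3.11738867e+00  1.56424810e-03] 0.9984117736302186
[[451.14207657   0.         281.44523797]
 [  0.         451.14207657 213.52007036]
 [  0.           0.           1.        ]] [[ 5.15000e-01 -4.07000e-01  7.55000e-01 -3.14047e+02]
 [-8.57000e-01 -2.50000e-01  4.50000e-01 -4.57023e+02]
 [ 5.00000e-03 -8.79000e-01 -4.77000e-01  5.95000e+02]
 [ 0.00000e+00  0.00000e+00  0.00000e+00  1.00000e+00]]
scene selector 0.74 [285.4, 243.9, 119.6, 100.5]
scene knob 0.51 [285.5, 204.7, 18.3, 24.8]
[[439.7830533   0.        280.8695368]
 [  0.        439.7830533 217.2925298]
 [  0.          0.          1.       ]] [[ 9.92000e-01 -8.10000e-02  9.40000e-02  3.29239e+02]
 [-1.23000e-01 -5.95000e-01  7.94000e-01 -9.60565e+02]
 [-9.00000e-03 -8.00000e-01 -6.01000e-01  8.27357e+02]
 [ 0.00000e+00  0.00000e+00  0.00000e+00  1.00000e+00]]
side selector 0.79 [292.4, 236.2, 85.4, 76.3]
side knob 0.59 [306.4, 210.2, 10.9, 23.7]
```

View pics/a.png

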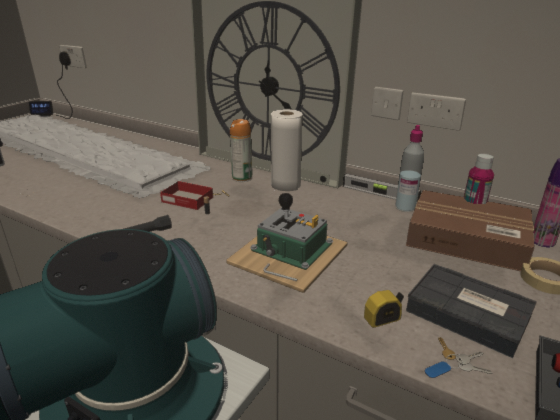

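View pics/b.png

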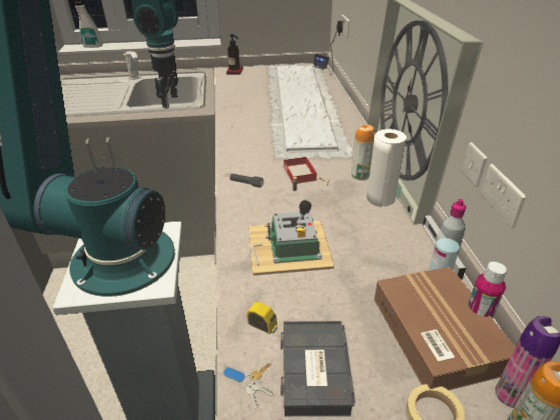

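The scene view shows the selector board around (288,250), with the knob at (286,201). The side view shows the board around (290,247) and the knob at (305,207). The lever appears to be far left. I'll enlarge both to get the corners.

```bash
python3 - <<'E'
import cv2,numpy as np
a=cv2.imread('pics/a.png')[185:295,220:355];b=cv2.imread('pics/b.png')[190:290,235:345]
f=lambda i:cv2.resize(i,(400,int(400*i.shape[0]/i.shape[1])),interpolation=cv2.INTER_CUBIC)
A,B=f(a),f(b);h=max(len(A),len(B));p=lambda i:np.pad(i,((0,h-len(i)),(0,0),(0,0)))
cv2.imwrite('pics/c.png',np.hstack([p(A),p(B)]));print(A.shape,B.shape)
E
```

```text
(325, 400, 3) (363, 400, 3)
```

View pics/c.png

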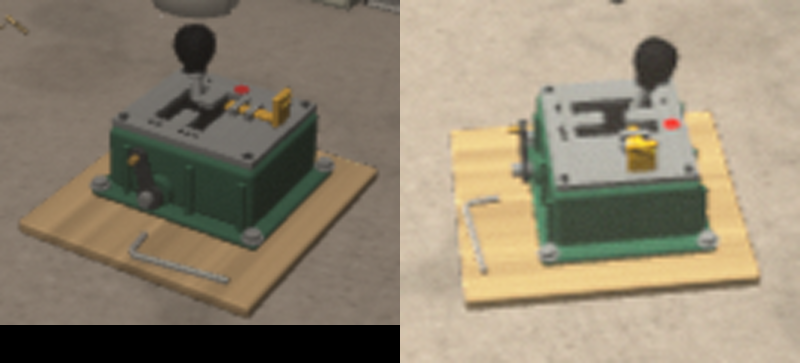

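The crops show the lever in the far-left slot, the tab out to the right and the hex key at the front. Next I fit the pose.

```bash
cat > fit.py <<'E'
from look import *
from scipy.optimize import least_squares
L=[(-125,88,12),(-125,-118,12),(95,-118,12),(-53,47,80),(-53,-77,80),(53,-77,80)]
P={'scene':[(226.8,261.3),(304,289),(347.6,243),(257.1,228.2),(304.4,239),(327,220.4)],
'side':[(248.75,226),(253.2,272.5),(333.2,266.5),(272.4,214.8),(275.4,240.6),(316.7,239)]}
K={'scene':(285.8,200.9),'side':(305.1,207.6)}
def proj(n,X):
    i=camera_info(n);E=np.linalg.inv(i['extrinsics']);c=np.c_[X,np.ones(len(X))]@E[:3].T
    c=c@i['intrinsics'].T;return c[:,:2]/c[:,2:]
def W(p,X):
    c,s=np.cos(p[2]),np.sin(p[2]);X=np.array(X,float)
    return np.c_[p[0]+c*X[:,0]-s*X[:,1],p[1]+s*X[:,0]+c*X[:,1],X[:,2]]
E
python3 - <<'E'
from fit import *
g=lambda p:np.concatenate([(proj(n,W(p,L))-P[n]).ravel() for n in P])
r=least_squares(g,[450,0,0],x_scale=[50,50,.1]);print(r.x,np.round(r.fun,1))
k=lambda q:np.concatenate([(proj(n,q[None])-K[n]).ravel() for n in K])
q=least_squares(k,[450,0,150.]);print(q.x,q.fun)
c,s=np.cos(r.x[2]),np.sin(r.x[2]);d=q.x[:2]-r.x[:2];print('knob local',c*d[0]+s*d[1],-s*d[0]+c*d[1])
print(W(r.x,[(-30,0,150)]))
from scipy.spatial.transform import Rotation as R
print(R.from_rotvec(ctrl.observe()['tool_rot']).as_matrix().round(3))
print(camera_info('wrist'))
for t in('battery_mid','torch_mid','tape_measure_mid'):
  camera('side')
  for d in spotter.regions_of('side',t)[:1]:print(t,d['conf'],d['extent'])
E
```

```text
[ 4.75465030e+02 -7.14598602e-01 -9.30209012e-03] [-1.7 -1.5  0.5  0.8  0.7 -1.3  0.2 -2.9  0.5  1.6 -0.1 -0.3 -1.3 -0.1
 -1.5  1.1  0.4  0.  -0.3 -0.8  1.4  1.1 -0.2 -0.5]
[514.00619273  25.30951087 108.71247733] [-0.0120099  -0.0272555  -0.00247291  0.03494582]
knob local 38.297420400365226 26.381491767021757
[[ 4.45466328e+02 -4.35539923e-01  1.50000000e+02]]
[[-0.97   0.244 -0.   ]
 [ 0.244  0.97  -0.   ]
 [ 0.    -0.    -1.   ]]
{'intrinsics': array([[325.1922621 ,   0.        , 279.74668782],
       [  0.        , 325.1922621 , 205.58264934],
       [  0.        ,   0.        ,   1.        ]]), 'extrinsics': array([[ 2.45111162e-01,  9.31517607e-01,  2.68692142e-01,
         6.05494831e+01],
       [ 9.69494974e-01, -2.35542967e-01, -6.78159711e-02,
         5.25836405e+02],
       [ 1.16773241e-04,  2.77118133e-01, -9.60835848e-01,
         3.75739212e+02],
       [ 0.00000000e+00,  0.00000000e+00,  0.00000000e+00,
         1.00000000e+00]])}
battery_mid 0.47 [291.9, 181.4, 3.9, 14.3]
torch_mid 0.66 [292.6, 236.6, 85.9, 78.2]
tape_measure_mid 0.79 [262.3, 318.1, 33.0, 29.4]
```

```bash
python3 -m creep '{"hand":[-1,-1,-1,-1,-1],"delta_pos":[[0,0,0],[0,0,0],[0,0,0],[0,0,0],[0,0,0]],"yaw":[-0.5,-0.5,-0.5,-0.5,-0.37]}' 20
python3 -m creep '{"hand":[-1,-1,-1,-1,-1],"delta_pos":[[-0.85,-0.97,0],[-0.85,-0.97,0],[-0.85,-0.97,0],[-0.85,-0.97,0],[-0.85,-0.97,0]],"yaw":[0,0,0,0,0]}'
python3 -m creep '{"hand":[-1,-1,-1,-1,-1],"delta_pos":[[-0.85,-0.97,0],[-0.85,-0.97,0],[-0.85,-0.97,0],[-0.85,-0.97,0],[-0.85,-0.97,0]],"yaw":[0,0,0,0,0]}'
```

```text
time: 1.2
tool_pos: [128.3, 509.1, 303.9]
tool_rot: [-0.012, -3.142, 0.0]
wrist_force: [0.7, 0.3, 0.9]
opening: 0.146
gripper_force: 0.0
time: 1.7
tool_pos: [233.9, 385.8, 304.0]
tool_rot: [0.015, 3.141, 0.0]
wrist_force: [-0.0, -0.1, 0.1]
opening: -0.003
gripper_force: 0.0
time: 2.2
tool_pos: [339.1, 263.4, 304.0]
tool_rot: [0.015, 3.141, 0.0]
wrist_force: [0.3, 0.6, -0.2]
opening: 0.001
gripper_force: 0.0
```

```bash
python3 -m creep '{"hand":[-1,-1,-1,-1,-1],"delta_pos":[[-0.85,-0.97,0],[-0.85,-0.97,0],[-0.85,-0.97,0],[-0.85,-0.97,0],[-0.85,-0.97,0]],"yaw":[0,0,0,0,0]}'
python3 -m creep '{"hand":[-1,-1,-1,-1,-1],"delta_pos":[[-0.9,-0.9,0],[-0.9,-0.9,0],[-0.9,-0.9,0],[-0.9,-0.9,0],[-0.5,-0.8,0]],"yaw":[0,0,0,0,0]}'
python3 -m creep '{"hand":[-1,-1,-1,-1,-1],"delta_pos":[[0,0,0],[0,0,0],[0,0,0],[0,0,0],[0,0,0]],"yaw":[0,0,0,0,0]}'
python3 - <<'E'
from fit import *
o=ctrl.observe();print(o['tool_pos'],o['wrist_force'])
snap('wrist','w1');i=camera_info('wrist')
p=[475.5,-0.7,-0.0093]
X=W(p,[(0,0,80),(40,26,110),(11,-74,97),(-53,47,80),(53,-77,80),(-53,-77,80)])
c=(np.c_[X,np.ones(len(X))]@np.linalg.inv(i['extrinsics']).T)[:,:3]
th=np.arctan2(np.hypot(c[:,0],c[:,1]),c[:,2]);u=c[:,:2]/np.hypot(c[:,0],c[:,1])[:,None]*th[:,None]*i['intrinsics'][0,0]+i['intrinsics'][:2,2]
print(u.round(1))
E
```

```text
time: 2.7
tool_pos: [444.1, 141.1, 304.0]
tool_rot: [0.016, 3.141, 0.0]
wrist_force: [-0.2, 1.1, -0.9]
opening: 0.001
gripper_force: 0.0
time: 3.2
tool_pos: [546.2, 29.9, 303.6]
tool_rot: [0.016, 3.141, -0.0]
wrist_force: [-0.1, 0.8, 0.3]
opening: -0.002
gripper_force: 0.0
time: 3.7
tool_pos: [544.5, 31.8, 304.1]
tool_rot: [0.014, 3.141, 0.0]
wrist_force: [0.3, 0.1, -0.1]
opening: -0.003
gripper_force: 0.0
[544.52729718  31.82956006 304.0915403 ] [ 0.28454875  0.09738425 -0.11950641]
[[243.5 115.7]
 [271.7 164. ]
 [160.  131.8]
 [295.7  57.8]
 [165.9 174.3]
 [162.   64. ]]
```

View pics/w1.png

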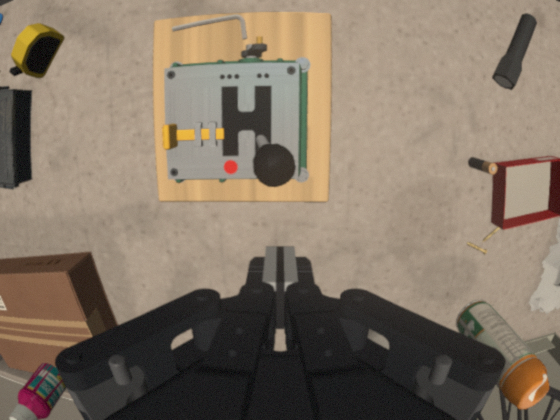

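The wrist view shows the knob at (274,165), the H centre near (246,121), the tab at (168,136) and the red dot at (231,167). Compared with the fit, the selector sits about 3 mm further out in +x and 2 mm in +y. I'll descend behind the knob and pull it towards the robot.

```bash
python3 -m creep '{"hand":[-1,-1,-1,-1,-1],"delta_pos":[[-0.52,-0.2,0],[0,0,0.9],[0,0,1],[0,0,1],[0,0,1]],"yaw":[0,0,0,0,0]}'
python3 -m creep '{"hand":[-1,-1,-1,-1,-1],"delta_pos":[[0,0,0.9],[0,0,0.1],[0,0,0],[0.2,0,0],[0.2,0,0]],"yaw":[0,0,0,0,0]}'
python3 -m creep '{"hand":[-1,-1,-1,-1,-1],"delta_pos":[[0.2,0,0],[0.2,0,0],[0.2,0,0],[0.2,0,0],[0.2,0,0]],"yaw":[0,0,0,0,0]}'
```

```text
time: 4.25
tool_pos: [557.6, 26.4, 205.6]
tool_rot: [0.015, 3.141, 0.0]
wrist_force: [0.8, -0.4, -1.0]
opening: -0.0
gripper_force: 0.0
time: 4.75
tool_pos: [547.9, 26.2, 182.5]
tool_rot: [0.015, 3.14, -0.0]
wrist_force: [-0.3, 0.3, -0.0]
opening: 0.002
gripper_force: 0.0
time: 5.25
tool_pos: [522.8, 26.5, 181.9]
tool_rot: [0.015, 3.14, 0.0]
wrist_force: [3.4, 1.6, 2.3]
opening: -0.002
gripper_force: 1.9
```

```bash
python3 -m creep '{"hand":[-1,-1,-1,-1,-1],"delta_pos":[[0.2,0,0],[0.2,0,0],[0.12,0,0],[0,0,0],[0,0,0]],"yaw":[0,0,0,0,0]}'
cat > ws.py <<'E'
from fit import *
import sys
f=sys.argv[1]
o=ctrl.observe();print(o['tool_pos'],o['wrist_force'])
w=snap('wrist',f+'w')[40:220,130:360];s=snap('side',f+'s')[190:280,240:345]
r=lambda i:cv2.resize(i,(400,int(400*i.shape[0]/i.shape[1])),interpolation=cv2.INTER_CUBIC)
A,B=r(w),r(s);h=max(len(A),len(B));p=lambda i:np.pad(i,((0,h-len(i)),(0,0),(0,0)))
cv2.imwrite(f'pics/{f}.png',np.hstack([p(A),p(B)])[:,:,::-1])
E
python3 ws.py d
```

```text
time: 5.75
tool_pos: [509.3, 26.6, 181.1]
tool_rot: [-0.015, -3.14, 0.0]
wrist_force: [-0.1, -0.7, 0.1]
opening: -0.001
gripper_force: 0.0
[509.29445461  26.56840895 181.05366683] [-0.12787585 -0.71096146  0.0963753 ]
```

View pics/d.png

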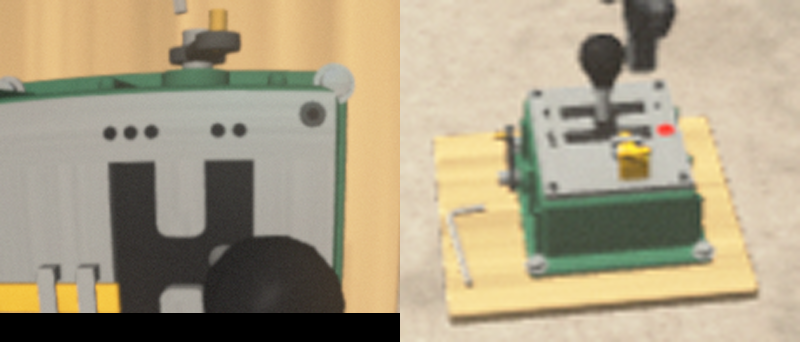

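The lever is at the cross-gate: knob at (293,206) in the side view and about (288,216) in the wrist view. I'll work out its fore angle.

```bash
cat > lev.py <<'E'
from fit import *
def ray(n,px):
    i=camera_info(n);K=i['intrinsics'];E=i['extrinsics'];v=(np.array(px)-K[:2,2])/K[0,0]
    if n=='wrist':
        t=np.hypot(*v);d=np.r_[v/t*np.sin(t),np.cos(t)]
    else:d=np.r_[v,1]
    return E[:3,3],E[:3,:3]@d
def at(n,px,z):
    o,d=ray(n,px);return (o+d*(z-o[2])/d[2]).round(1)
E
python3 - <<'E'
from lev import *
print('side knob',at('side',(293.3,206),119),'start',at('side',(305.1,207.6),110))
print('wrist knob',at('wrist',(287.6,216),119))
c=lambda x,y:(130+x/1.739,40+y/1.739)
print('H left slot near end mid',at('wrist',c(230,160),80),'right',at('wrist',c(132,162),80),'crossgate near edge',at('wrist',c(180,237),80),'far edge',at('wrist',c(180,289),80))
print('plate corner -53,47',at('wrist',c(338,90),80))
E
```

```text
side knob [480.2  23.3 119. ] start [513.7  23.7 110. ]
wrist knob [483.   29.8 119. ]
H left slot near end mid [448.9  17.5  80. ] right [448.5 -12.9  80. ] crossgate near edge [472.6   1.3  80. ] far edge [489.6   0.5  80. ]
plate corner -53,47 [427.5  50.4  80. ]
```

```bash
python3 -m creep '{"hand":[-1,-1,-1,-1,-1],"delta_pos":[[-0.5,0,0],[0,0.9,0],[0,0.9,0],[0.8,0,0],[0.8,0,0]],"yaw":[0,0,0,0,0]}'
python3 -m creep '{"hand":[-1,-1,-1,-1,-1],"delta_pos":[[0,0,0],[0,-0.25,0],[0,-0.2,0],[0,-0.2,0],[0,-0.2,0]],"yaw":[0,0,0,0,0]}'
python3 -m creep '{"hand":[-1,-1,-1,-1,-1],"delta_pos":[[0,-0.2,0],[0,-0.2,0],[0,-0.2,0],[0,-0.2,0],[0,-0.2,0]],"yaw":[0,0,0,0,0]}'
```

```text
time: 6.35
tool_pos: [482.2, 72.4, 180.9]
tool_rot: [-0.014, -3.141, 0.0]
wrist_force: [0.0, 0.5, -0.1]
opening: -0.003
gripper_force: 0.0
time: 6.85
tool_pos: [483.2, 50.1, 181.5]
tool_rot: [0.016, 3.141, 0.001]
wrist_force: [0.3, 3.3, 2.9]
opening: 0.004
gripper_force: 2.1
time: 7.35
tool_pos: [482.2, 25.1, 181.3]
tool_rot: [-0.016, -3.141, 0.0]
wrist_force: [-0.3, 3.1, 2.8]
opening: 0.002
gripper_force: 1.3
```

```bash
python3 -m creep '{"hand":[-1,-1,-1,-1,-1],"delta_pos":[[0,-0.2,0],[0,-0.2,0],[0,-0.2,0],[0,-0.2,0],[0,0,0]],"yaw":[0,0,0,0,0]}'
python3 -m creep '{"hand":[-1,-1,-1,-1,-1],"delta_pos":[[0,-0.1,0],[0,-0.1,0],[0,0,0],[0,0,0],[0,0,0]],"yaw":[0,0,0,0,0]}'
python3 ws.py e
```

```text
time: 7.85
tool_pos: [482.0, 5.0, 181.2]
tool_rot: [-0.017, -3.141, 0.0]
wrist_force: [-0.2, -0.0, -0.1]
opening: 0.005
gripper_force: 0.0
time: 8.35
tool_pos: [481.8, 2.2, 181.2]
tool_rot: [-0.013, -3.141, -0.007]
wrist_force: [1.5, 17.5, -0.4]
opening: 0.002
gripper_force: 8.4
[481.84726954   2.17675037 181.21097289] [ 1.54370904 17.49267666 -0.35695952]
```

View pics/e.png

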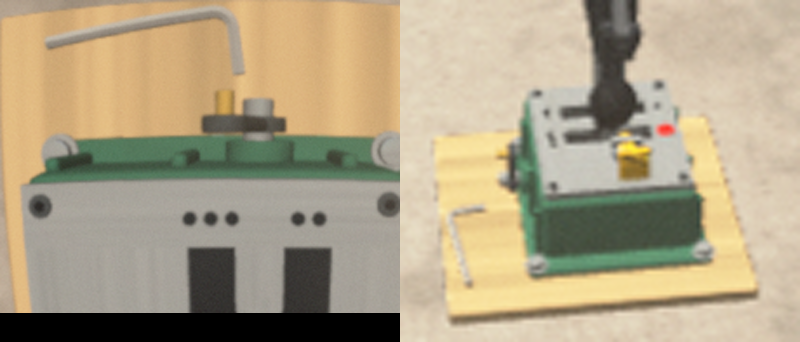

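The stop is felt at 17 N, and the knob at (613,100) in the side crop stands in the right column. Now I go round to the near side and push it forward.

```bash
python3 -m creep '{"hand":[-1,-1,-1,-1,-1],"delta_pos":[[0,0.6,0],[0.9,0,0],[0.9,0,0],[0,-0.85,0],[0,-0.85,0]],"yaw":[0,0,0,0,0]}'
python3 -m creep '{"hand":[-1,-1,-1,-1,-1],"delta_pos":[[0,0,0],[-0.2,0,0],[-0.2,0,0],[-0.2,0,0],[-0.2,0,0]],"yaw":[0,0,0,0,0]}'
python3 -m creep '{"hand":[-1,-1,-1,-1,-1],"delta_pos":[[-0.2,0,0],[-0.2,0,0],[-0.2,0,0],[-0.2,0,0],[-0.1,0,0]],"yaw":[0,0,0,0,0]}'
```

```text
time: 8.95
tool_pos: [436.3, -26.7, 181.6]
tool_rot: [0.013, 3.141, -0.001]
wrist_force: [0.3, -0.8, 0.5]
opening: 0.002
gripper_force: 0.0
time: 9.45
tool_pos: [457.0, -26.2, 181.3]
tool_rot: [-0.014, -3.141, 0.0]
wrist_force: [-5.4, -0.5, 4.3]
opening: 0.006
gripper_force: 2.8
time: 9.95
tool_pos: [479.7, -26.8, 181.2]
tool_rot: [-0.015, -3.141, -0.0]
wrist_force: [-2.7, 0.7, -1.4]
opening: 0.005
gripper_force: 1.1
```

```bash
python3 -m creep '{"hand":[-1,-1,-1,-1,-1],"delta_pos":[[-0.15,0,0],[-0.15,0,0],[-0.1,0,0],[0,0,0],[0,0,0]],"yaw":[0,0,0,0,0]}'
python3 -m creep '{"hand":[-1,-1,-1,-1,-1],"delta_pos":[[-0.1,0,0],[0,0,0],[-0.06,0,0],[0,0,0],[0,0,0]],"yaw":[0,0,0,0,0]}'
```

```text
time: 10.45
tool_pos: [489.6, -27.0, 181.6]
tool_rot: [0.015, 3.141, -0.0]
wrist_force: [-1.2, 0.1, -0.1]
opening: -0.001
gripper_force: 0.1
time: 10.95
tool_pos: [492.0, -26.9, 181.2]
tool_rot: [-0.015, -3.139, 0.0]
wrist_force: [-10.1, -0.4, 4.1]
opening: 0.002
gripper_force: 5.3
```

```bash
python3 -m creep '{"hand":[-1,-1,-1,-1,-1],"delta_pos":[[-0.06,0,0],[0,0,0],[0.6,0,0],[0,0,-0.9],[0,0,-0.9]],"yaw":[0,0,0,0,0]}'
python3 -m creep '{"hand":[-1,-1,-1,-1,-1],"delta_pos":[[0,-0.8,0],[0,-0.8,0],[-0.4,-0.8,0],[0,-0.8,0],[0,0,0]],"yaw":[0,0,0,0,0]}'
sed -i 's/\[40:220,130:360\]/[100:300,220:480]/' ws.py; python3 ws.py f
```

```text
time: 11.45
tool_pos: [479.6, -26.8, 227.0]
tool_rot: [-0.016, -3.141, -0.0]
wrist_force: [-0.1, -0.8, 0.4]
opening: 0.003
gripper_force: 0.0
time: 11.95
tool_pos: [489.6, -108.8, 226.5]
tool_rot: [0.018, 3.14, -0.001]
wrist_force: [0.3, 0.2, -0.6]
opening: 0.001
gripper_force: 0.0
[ 489.63758576 -108.82889552  226.51266193] [ 0.31329804  0.17822467 -0.63026037]
```

View pics/f.png

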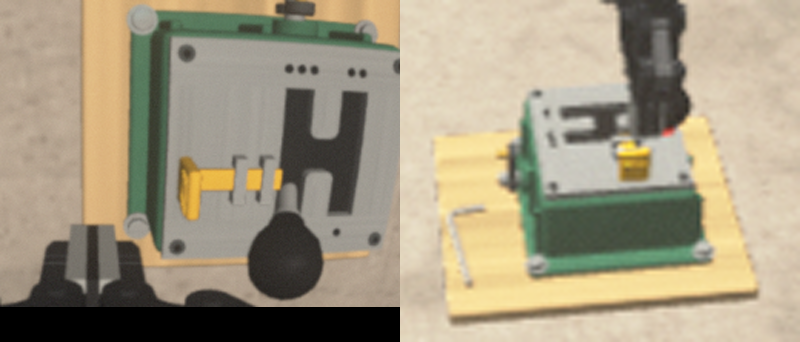

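The wrist crop shows the lever in the reverse slot, with the knob at (286,256) and the tab at (189,188). I'll measure both.

```bash
python3 - <<'E'
from lev import *
c=lambda x,y:(220+x/1.538,100+y/1.538)
print('knob',at('wrist',c(286,256),110),'tab top near/far',at('wrist',c(188,158),106),at('wrist',c(192,216),106),'xgate',at('wrist',c(325,138),80),at('wrist',c(320,171),80),'far end left slot',at('wrist',c(339,213),80),'near end',at('wrist',c(354,92),80))
E
```

```text
knob [518.  -21.7 110. ] tab top near/far [473.5 -68.5 106. ] [498.8 -65.5 106. ] xgate [471.4   5.5  80. ] [488.1   4.7  80. ] far end left slot [510.9  19.3  80. ] near end [448.4  19.7  80. ]
```

Lever_fore comes out near 0.43, so the lever is home. Next I go down to tab height and push the slide.

```bash
python3 -m creep '{"hand":[-1,-1,-1,-1,-1],"delta_pos":[[0,0,0.8],[0,0,0.8],[0,0,0.8],[0,0,0.1],[0,0.2,0]],"yaw":[0,0,0,0,0]}'
python3 -m creep '{"hand":[-1,-1,-1,-1,-1],"delta_pos":[[0,0.2,0],[0,0.2,0],[0,0.2,0],[0,0.2,0],[0,0.2,0]],"yaw":[0,0,0,0,0]}'
python3 -m creep '{"hand":[-1,-1,-1,-1,-1],"delta_pos":[[0,0.15,0],[0,0.12,0],[0,0.1,0],[0,0,0],[0,0,0]],"yaw":[0,0,0,0,0]}'
```

```text
time: 12.55
tool_pos: [489.0, -101.6, 164.1]
tool_rot: [-0.015, -3.141, -0.0]
wrist_force: [-0.1, -0.5, 0.3]
opening: 0.001
gripper_force: 0.0
time: 13.05
tool_pos: [489.5, -76.7, 164.2]
tool_rot: [0.015, 3.141, -0.001]
wrist_force: [0.6, -2.3, 3.1]
opening: -0.005
gripper_force: 1.1
time: 13.55
tool_pos: [489.2, -67.6, 163.7]
tool_rot: [-0.015, -3.141, -0.001]
wrist_force: [-0.2, -0.4, 0.5]
opening: 0.002
gripper_force: 0.0
```

```bash
python3 -m creep '{"hand":[-1,-1,-1,-1,-1],"delta_pos":[[0,0.1,0],[0,0.06,0],[0,0,0],[0,0,0],[0,0,0]],"yaw":[0,0,0,0,0]}'
python3 -m creep '{"hand":[-1,-1,-1,-1,-1],"delta_pos":[[0,0.06,0],[0,0,0],[0,0,0],[0,0,0],[0,0,0]],"yaw":[0,0,0,0,0]}'
```

```text
time: 14.05
tool_pos: [489.3, -65.0, 163.9]
tool_rot: [-0.017, -3.141, 0.006]
wrist_force: [-1.7, -13.2, 0.1]
opening: -0.001
gripper_force: 6.9
time: 14.55
tool_pos: [489.4, -64.5, 164.1]
tool_rot: [-0.018, -3.141, 0.01]
wrist_force: [-4.3, -22.6, 0.5]
opening: 0.002
gripper_force: 11.5
```

A firm stop where it was expected. Back off, rise and check.

```bash
python3 -m creep '{"hand":[-1,-1,-1,-1,-1],"delta_pos":[[0,-0.4,0],[0,-0.8,0],[0,-0.2,-0.9],[0,0,-1],[0,0,-1]],"yaw":[0,0,0,0,0]}'
python3 -m creep '{"hand":[-1,-1,-1,-1,-1],"delta_pos":[[0,0,-0.5],[0,0,0],[0,0,0],[0,0,0],[0,0,0]],"yaw":[0,0,0,0,0]}'
python3 ws.py g
```

```text
time: 15.05
tool_pos: [488.8, -97.4, 237.1]
tool_rot: [-0.016, -3.141, -0.001]
wrist_force: [0.6, 0.2, -0.1]
opening: 0.001
gripper_force: 0.0
time: 15.55
tool_pos: [488.8, -97.1, 248.1]
tool_rot: [-0.015, -3.14, -0.001]
wrist_force: [-0.2, -0.4, 0.1]
opening: -0.003
gripper_force: 0.0
[488.7773737  -97.09943316 248.058103  ] [-0.17012593 -0.38986479  0.05197577]
```

View pics/g.png

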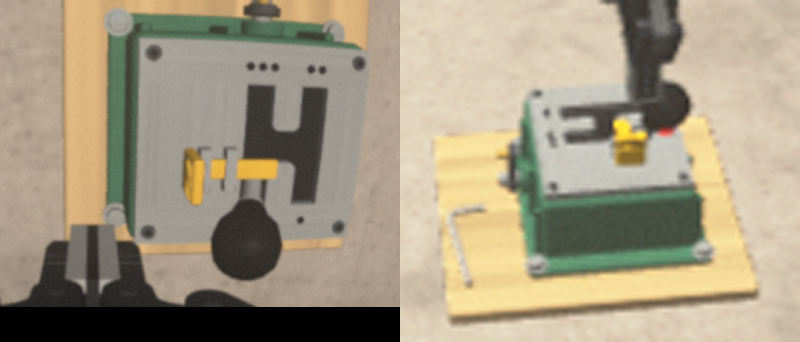

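The tongue at (258,169) lies across the right column in front of the shaft, the tab at (195,178) is against its guide, and the knob at (247,240) is still in reverse. I'm handing in.

```bash
python3 -c "
from plant import ctrl
print(ctrl.hand_in())"
```

```text
the job is handed in; nothing more can be done
None
```

The job is handed in: the lever is home in reverse, the lock slide is fully in behind it, highest wrist-force reading 23 N, and nothing else was touched as far as I could see; no verdict came back.

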